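Re-arm a returned book at the library's security unit

ROBOT

A 6-joint arm with a two-finger parallel gripper is mounted at the origin on the work surface. World frame = base frame: x ahead of the robot, y to its left, z up, the work surface at z = 0. Lengths are in m, angles in rad, forces in N, time in s.
With the tool pointing down it reaches from about 0.375 to 0.825 m from the base axis. Payload 5.5 kg.
Tool frame: the origin (TCP) lies midway between the tips of the shut fingers; the grasp point (between the pads) lies 19 mm behind it; z points along the fingers, y is the direction in which the jaws open and shut (so a half turn about z gives the same grasp; the last joint's range is limited). The gripper opens to 85 mm and grips with 20 to 120 N. Pads are 22 mm wide; open, the fingers measure 114 mm over their backs; the gripper's body (76 mm by 85 mm) begins 54 mm behind the grasp point. The pads swing forward as they close: fully open they stand 13 mm farther back than shut.
Start: joints at [1.328, 0.314, -0.047, 1.21, 0, 1.571], TCP at [0.144, 0.582, 0.231] pointing down, gripper open.
Joint ranges: [-2.67, 2.67], [-0.69, 1.73], [-1.03, 1.25], [-2.08, 2.16], [-1.42, 1.45], [-3.14, 3.14]. Speed limits (rad/s): [2.39, 2.39, 3.01, 3.14, 3.14, 3.14].

INTERFACE

Orientations are given as a unit quaternion [x, y, z, w].
In Python, from plant import arm, optics gives the robot as it stands.
- The arm moves only by the shell command python3 -m creep 'ROWS' [FORCE]. ROWS is JSON, a list of rows, each an object of numbers: "claw": the opening, from -1 (shut) to 1 (fully open); "x", "y", "z": the shift along the tool's x, y, z in m; "spin": the turn about the tool's z in degrees. In form: [{"claw": .., "x": .., "y": .., "z": .., "spin": ..}, ...]. A call has 1 to 20 rows; each row shifts and turns the pose as measured when the row begins, along the tool's axes as they then stand; what a row does not reach is not made up. A row lasts 1/8 s, in which the tool goes at most 62.5 mm and 10.7 degrees, less where a joint would pass 70% of its speed; a pose out of reach is approached as far as the arm can. A call with a gripper value outside its range is refused whole. The fingers move at their own pace and stop on an object; FORCE is the grip in N (left out, the last holds). Time passes only in rows, so rows that do not move let the fingers close. It gives the time, the measured TCP pose, the force and the opening at its end, in the units of the state.
- arm.state(): the state, without advancing time (a new reading comes with each control period).
- optics.camera(name): name is "scene" or "top" or "wrist"; returns (picture, depth): 384x512x3 uint8, red, green, blue; 384x512 float32, m along the optical axis (not along the pixel's ray), 0 where there is no reading.
- optics.get_calibration(name): a dict with "camera_matrix" (3x3 intrinsics, pixels), "distortion" ([k1, k2, p1, p2, k3] as OpenCV has them; the pictures are not rectified), "position" and "rotation" of the camera in the world. Camera axes: x right, y down, z forward; pixel columns grow to the right and rows downward; lengths in m; the calibration is good to about 2 mm. A picture is of the moment at which its call begins: read the wrist's pose just before it. get_calibration takes no time and is no camera call; for the wrist camera it gives the pose at the moment of the call.
- arm.sign_off(): hands the job in, once; it reports no verdict.
The state is a dict: "time_s": time; "joint_positions": joint angles; "joint_vel": joint speeds; "joint_efforts": joint torques, N m; "position": TCP position; "tcp_rot": TCP orientation; "contact_force": force on the tool from outside, world axes, zero at the start; "moment": the same for the moment, N m; "gripper_width": finger opening in m.
Only numpy, scipy, OpenCV 4.12 (cv2) and the standard library are available. Lean on these libraries where they do the work, as an engineer would, in place of code of your own. Each camera call takes 0.05 s, during which the arm holds its last target. There are 200 camera calls.

TASK

The returned red book must be re-armed: turn the selector of the white security unit to its green mark so that it clicks in and stays there, and only then take the red book out of the sorter. Set it down gently, spine down as it stood, at the left-hand end of the unit's trough, clear of the blue window, then slide it along the trough floor past the window until its leading end is level with the right-hand end of the trough, and leave it standing there. Leave the green book in the sorter and do not disturb the other things on the bench.

Things in the scene. Friction and masses are not known exactly. Their poses are not given: they have to be found in the camera images.
- unit: Fixed white book security unit, 240 mm deep (x), 440 mm long (y). Origin: centre of its underside, on the bench; x points to its back, away from the robot, y to its left-hand end as the robot sees it. Control deck: x -120 to +12 mm, top 90 mm high; open trough: x +12 to +54; coil housing: x +54 to +120, top 110 mm high, with green chevrons pointing to the right-hand end (-y).
- trough (a point): Centre of the trough floor, 45 mm above the bench, axes as the unit's. The trough is 42 mm wide (x) and runs along y from +220 mm (left-hand end) to -220 mm (right-hand end), open above and at both ends. Front wall (the deck) 45 mm and back wall 65 mm above the floor. The blue coil window lies at y -25 to +25 mm.
- selector_grip (a point): Grip point of the black selector, on its vertical axis, 30 mm above the deck; turns with it; x points level along the bar to the white pointer end. Grip bar 44 mm long, 14 mm thick, its top 38 mm above the deck, on a round skirt 42 mm across, 6 mm high. White, yellow, green and red dots stand on the deck 38 mm from the axis.
- selector (a joint): Turn of the selector, rad, growing clockwise seen from above. Four sprung detents 40 degrees apart: 0 = white dot (off), 0.70 = yellow, 1.40 = green, 2.09 = red; let go, it springs into the nearest one. Each click takes up to 0.16 N m. End stops just outside white and red. It starts at white or yellow.
- sorter: Fixed dark steel sorter: base 158 mm (x) by 200 mm (y), 6 mm thick, with five upright plates 2 mm thick, 170 mm long, tops 66 mm above the bench, making four bays 36 mm wide along y, centred at x = -57, -19, +19 and +57 mm. Origin: centre of its underside on the bench.
- red_book: Red rigid hardback, 28 mm thick (x), 180 mm long (y), 125 mm high (z) as it stands on its spine, pages up; 0.2 to 0.42 kg. Origin: centre of its underside (the spine). It starts upright in the sorter, in the bay at x = -57 or +19 mm; either way round is right.
- green_book: Dark green hardback of the same size and frame, in the other of those two bays. To be left alone.
- stamp: Black and blue self-inking stamp, 46 by 70 mm, 64 mm high, loose on the bench; origin under its centre. To be left alone.
- glue_pot: Glue jar with a red cap, 56 mm across, 85 mm high, loose on the bench; origin under its centre. To be left alone.
- paperback: Blue paperback lying flat, 111 by 178 mm, 22 mm thick; origin under its centre. To be left alone.
Mind the look-alikes: they are no part of the job. There is more than one size of the red_book; the job needs the smaller.

How it is judged:
By the outcome, as a careful person would: the job done as asked, in the order asked, and still so for the second after the job is handed in, with the robot touching nothing.
It also fails if it takes over 58 s, if anything falls off the work surface, if the arm or the gripper's body presses on something with over 40 N, if the wrist force passes 120 N, or if a joint passes its speed limit or range.

## Working session

There is one attempt and no reset: what is moved stays moved. The work goes in short steps, Python scripts to look and compute and a shell command to move; the robot and the scene stay as the last step left them, time stands still between calls to the robot, and variables do not carry over. Pictures are saved under pics/ and viewed, about 8 in all and at most 12, crops included, and the job is handed in when it is done.

```bash
ls; mkdir -p pics; python3 - <<'E'
from plant import arm, optics
import cv2, numpy as np
s=arm.state(); print({k:np.round(v,3).tolist() for k,v in s.items()})
for n in("scene","top"):
    p,d=optics.camera(n); np.savez(f"pics/{n}0.npz",p=p,d=d)
    c=optics.get_calibration(n); print(n,{k:np.round(v,3).tolist() for k,v in c.items()})
    cv2.imwrite(f"pics/{n}0.png",cv2.resize(p[...,::-1],(800,600)))
E
```

```text
pics
{'time_s': 0.0, 'joint_positions': [1.328, 0.314, -0.048, 1.21, -0.0, 1.571], 'joint_vel': [-0.001, 0.0, 0.001, -0.001, 0.0, -0.003], 'joint_efforts': [0.0, -53.959, 33.975, 0.019, -0.0, 0.0], 'position': [0.144, 0.582, 0.23], 'tcp_rot': [0.121, 0.993, -0.001, -0.0], 'contact_force': [0.203, 0.342, -0.374], 'moment': [0.007, -0.001, -0.001], 'gripper_width': 0.086}
scene {'camera_matrix': [[393.066, 0.0, 249.06], [0.0, 393.066, 193.935], [0.0, 0.0, 1.0]], 'distortion': [-0.053, 0.0, 0.0, 0.0, 0.0], 'position': [1.265, -0.07, 1.136], 'rotation': [0.658, 0.679, -0.233, -0.228]}
top {'camera_matrix': [[394.972, 0.0, 254.593], [0.0, 394.972, 194.535], [0.0, 0.0, 1.0]], 'distortion': [-0.085, 0.0, 0.0, 0.0, 0.0], 'position': [0.292, -0.078, 1.503], 'rotation': [0.71, -0.702, 0.044, -0.044]}
```

View pics/top0.png

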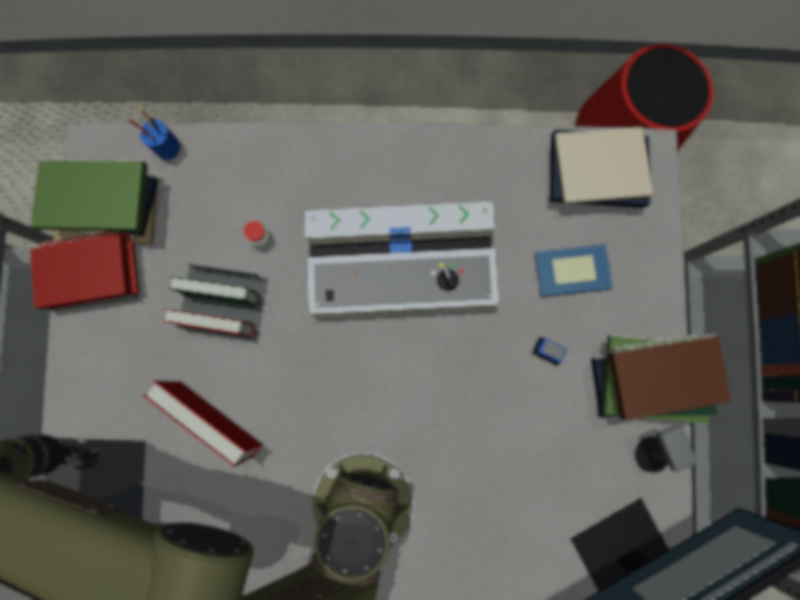

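View pics/scene0.png

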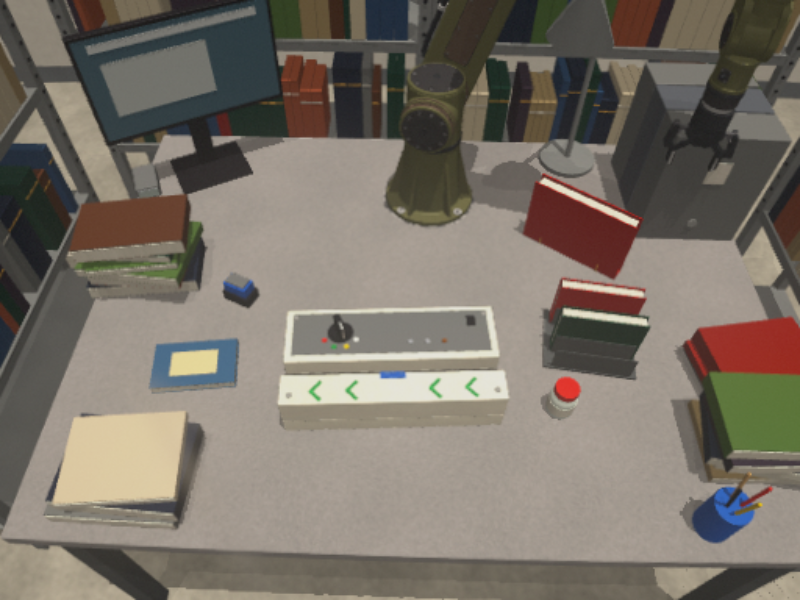

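The top view shows the unit at px (400,260), with the selector at (447,278). The sorter is at (215,300), with a small red book at (210,322) in the near bay and the green book at (213,290). Three red things could be meant: the book in the sorter at (210,322), the larger standing red book at (205,422), and the flat red book at (83,270). The one in the sorter fits, being the smaller one and upright in the x=-57 bay. I'll confirm that in a crop and measure.

```bash
cat > h.py <<'E'
from plant import arm, optics
import cv2, numpy as np
from scipy.spatial.transform import Rotation as R
def rays(c,uv):
    n=cv2.undistortPoints(np.float64(uv).reshape(-1,1,2),np.array(c["camera_matrix"]),np.array(c["distortion"]))[:,0]
    return np.c_[n,np.ones(len(n))]
def plane(c,uv,z):
    r=R.from_quat(c["rotation"]).apply(rays(c,uv)); o=np.array(c["position"])
    return o+r*((z-o[2])/r[:,2])[:,None]
def cloud(c,d):
    v,u=np.mgrid[:d.shape[0],:d.shape[1]]
    P=R.from_quat(c["rotation"]).apply(rays(c,np.c_[u.ravel(),v.ravel()])*d.reshape(-1,1))+c["position"]
    P[d.ravel()==0]=np.nan
    return P.reshape(d.shape+(3,))
def rect(P):
    (c,s,a)=cv2.minAreaRect(np.float32(P[:,:2]*1000)); return np.round(c,1),np.round(s,1),round(a,2)
E
python3 - <<'E'
from h import *
crops=[]
for n in("top","scene"):
    f=np.load(f"pics/{n}0.npz"); p,d=f["p"],f["d"]; c=optics.get_calibration(n); P=cloud(c,d)
    z=P[...,2]; hsv=cv2.cvtColor(p,cv2.COLOR_RGB2HSV)
    print(n,"bench z",np.nanmedian(z[300:330,230:260]) if n=="top" else np.nanmedian(z[300:330,200:300]))
    X,Y=P[...,0],P[...,1]
    reg=(X>.3)&(X<.8)&(Y<.2)&(Y>-.36)
    hs=(z>.103)&(z<.118)&reg
    k=cv2.connectedComponentsWithStats(hs.astype(np.uint8)); i=1+k[2][1:,4].argmax(); m=k[1]==i
    print("housing",rect(P[m]),m.sum(),np.nanmedian(z[m]))
    dk=(z>.083)&(z<.097)&reg
    k=cv2.connectedComponentsWithStats(dk.astype(np.uint8)); i=1+k[2][1:,4].argmax(); m=k[1]==i
    print("deck",rect(P[m]),m.sum(),np.nanmedian(z[m]))
    bk=(z>.09)&(z<.15)&(X>.3)&(X<.75)&(Y<.6)&(Y>.2)
    k=cv2.connectedComponentsWithStats(bk.astype(np.uint8))
    for i in range(1,k[0]):
        if k[2][i,4]>40:
            m=k[1]==i; t=m&(z>.118); print("bk",k[2][i,:4],rect(P[m]),np.nanmax(z[m]),t.sum(),rect(P[t]) if t.sum()>9 else "", np.median(p[m],axis=0))
    red=((hsv[...,0]<8)|(hsv[...,0]>172))&(hsv[...,1]>120)
    (a,b)={"top":((150,255,210,300),(95,175,160,215)),"scene":((180,250,180,270),(340,420,170,250))}[n]
    for (y0,y1,x0,x1) in ((a,b) if n=="scene" else ((155,215,260,320),(160,220,95,175))):
        crops.append(cv2.resize(p[y0:y1,x0:x1,::-1],(400,300),interpolation=cv2.INTER_CUBIC))
s=np.load("pics/scene0.npz")["p"][...,::-1]
A=[crops[0],crops[1],cv2.resize(s[195:231,190:250],(400,300),interpolation=cv2.INTER_CUBIC),cv2.resize(s[105:255,330:430],(400,300))]
cv2.imwrite("pics/crop1.png",np.vstack([np.hstack(A[:2]),np.hstack(A[2:])]))
E
```

```text
top bench z 0.30759240819687195
housing (array([664.8, -77.7]), array([ 69.6, 440.4]), 3.54) 2150 0.11047197180029078
deck (array([524.3, -85.4]), array([133.3, 441.3]), 3.6) 4183 0.09060478132839833
bk [ 67 114  26  35] (array([689.7, 562.8]), array([120.5,  74.2]), 0.17) 0.14897356278363594 712 (array([689.7, 562.8]), array([120.5,  74.1]), 0.17) [ 88. 112.  68.]
bk [108 177  53  16] (array([496.4, 355.3]), array([180.2,  29.1]), 82.65) 0.1386107669414356 406 (array([496.6, 355.7]), array([179.5,  28.9]), 82.65) [153. 159. 151.]
bk [104 198  54  16] (array([420.1, 362.7]), array([177. ,  28.6]), 81.94) 0.13830853308749314 396 (array([420.1, 363. ]), array([176.2,  28.6]), 81.77) [165. 164. 155.]
scene bench z 0.00025305183478574467
housing (array([665.5, -78.3]), array([ 71.6, 438.3]), 3.61) 2923 0.11122373103400385
deck (array([525.2, -87.1]), array([138.7, 437.6]), 3.42) 4417 0.09177351957252866
bk [356 178  58  21] (array([423.2, 363.8]), array([180. ,  33.6]), 80.78) 0.1379976301063095 446 (array([423. , 364.1]), array([179.6,  33.1]), 80.78) [105.  46.  42.]
bk [357 195  59  22] (array([497.9, 355.3]), array([181.4,  33.9]), 82.08) 0.13813818833870106 521 (array([497.9, 355.4]), array([181.1,  33.9]), 82.08) [57.  57.5 49. ]
bk [450 238  40  41] (array([690.5, 562. ]), array([ 75.6, 118.9]), 89.81) 0.14616918024591374 995 (array([690.5, 562. ]), array([ 75.6, 118.9]), 89.81) [ 93. 118.  60.]
```

View pics/crop1.png

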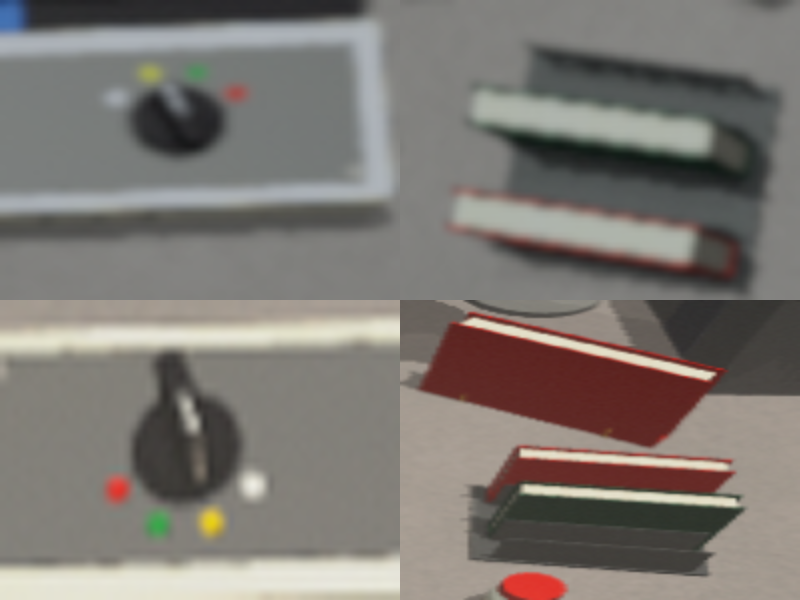

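The crops confirm that the standing book in the near bay is the smaller red one, about 180 mm long; the other, larger red book stands free. The selector pointer aims at the yellow dot. Next I'll fit the selector axis from the dots and work out the moves.

```bash
cat >> h.py <<'E'
def to(x,y,z,yaw):   # yaw: world direction (deg) of tool x; prints spin first then shifts in spun frame
    s=arm.state(); M=R.from_quat(s["tcp_rot"]).as_matrix(); t=np.degrees(np.arctan2(M[1,0],M[0,0]))
    best=[]
    for k in(0,180):
        sp=-(yaw+k-t); sp=(sp+180)%360-180; best.append(sp)
    for sp in best:
        N=M@R.from_euler("z",sp,degrees=True).as_matrix()
        print("spin",round(sp,1),"shift mm",np.round(1000*N.T@(np.array([x,y,z])-s["position"]),1))
    print("now tool yaw",round(t,1),"pos",np.round(s["position"],4),"tilt",np.round(M[:,2],4),"F",np.round(s["contact_force"],2),"M",np.round(s["moment"],2),"w",round(s["gripper_width"],4),"j",np.round(s["joint_positions"],2),"t",round(s["time_s"],2))
E
python3 - <<'E'
from h import *
for n in("top","scene"):
    f=np.load(f"pics/{n}0.npz"); p=f["p"]; c=optics.get_calibration(n)
    h=cv2.cvtColor(p,cv2.COLOR_RGB2HSV).astype(int); H,S,V=h[...,0],h[...,1],h[...,2]
    y0,y1,x0,x1=(160,185,270,305) if n=="top" else (205,228,200,235)
    roi=np.zeros(H.shape,bool); roi[y0:y1,x0:x1]=1
    D={}
    for k,m in dict(yel=(H>20)&(H<35)&(S>90),grn=(H>45)&(H<80)&(S>70),red=((H<8)|(H>170))&(S>90)).items():
        v,u=np.nonzero(m&roi)
        if len(u): D[k]=plane(c,[[u.mean(),v.mean()]],.09)[0][:2]; print(n,k,len(u),np.round(D[k],4))
    P=np.array([D[k] for k in("yel","grn","red")])
    # axis: equidistant 38 mm at 40 deg steps: centre lies from the chord yel-red, on the robot side
    m=(P[0]+P[2])/2; d=P[2]-P[0]; nrm=np.array([d[1],-d[0]])/np.linalg.norm(d); 
    if (P[1]-m)@nrm<0:nrm=-nrm
    ctr=m-nrm*.038*np.cos(np.radians(40)); print("chord",np.linalg.norm(d),2*.038*np.sin(np.radians(40)))
    c2=P[1]-.038*nrm
    print("axis",ctr,c2,[np.round(np.degrees(np.arctan2(*(q-ctr)[::-1])),1) for q in P],"nrm->green",np.degrees(np.arctan2(*nrm[::-1])))
    Q=cloud(c,f["d"]); m=(Q[...,2]>.118)&(Q[...,2]<.135)&(abs(Q[...,0]-ctr[0])<.05)&(abs(Q[...,1]-ctr[1])<.05)
    print("bar top",m.sum(),rect(Q[m]) if m.sum()>4 else "")
to(.529,-.185,.2,40)
E
```

```text
top yel 5 [ 0.5615 -0.1764]
top grn 5 [ 0.5633 -0.2012]
top red 6 [ 0.5482 -0.2224]
chord 0.04789039801743877 0.04885185833617698
axis [ 0.52688415 -0.19133044] [ 0.52680461 -0.19062176] [np.float64(23.3), np.float64(-15.2), np.float64(-55.6)] nrm->green -16.158463409739007
bar top 54 (array([ 526.6, -190.9]), array([43.4, 14.7]), 23.26)
scene yel 12 [ 0.5612 -0.1766]
scene grn 8 [ 0.5616 -0.2029]
scene red 10 [ 0.5463 -0.2235]
chord 0.049215438077005236 0.04885185833617698
axis [ 0.526016   -0.19120079] [ 0.52543944 -0.19140293] [np.float64(22.5), np.float64(-18.3), np.float64(-57.9)] nrm->green -17.689431368601724
bar top 60 (array([ 527. , -190.8]), array([47.6, 14.4]), 22.43)
spin 126.1 shift mm [-198.1  834.8   31.5]
spin -53.9 shift mm [ 198.1 -834.8   31.5]
now tool yaw 166.1 pos [0.1441 0.5819 0.2305] tilt [-3.0e-04 -1.5e-03 -1.0e+00] F [-0.45 -0.15 -0.17] M [-0.05  0.01 -0.02] w 0.0854 j [ 1.33  0.31 -0.05  1.21 -0.    1.57] t 0.1
```

```bash
python3 -m creep '[{"claw":0.2,"z":-0.02,"spin":-9.3},{"claw":0.2,"z":-0.02,"spin":-9.3},{"claw":0.2,"z":-0.02,"spin":-9.3},{"claw":0.2,"z":-0.02,"spin":-9.3}]' 40; python3 -c "
from h import *
to(.47,.28,.31,203); to(.527,-.191,.31,203)"
```

```text
spin -36.9 shift mm [-181.9 -405.3  -79.1]
spin 143.1 shift mm [181.9 405.3 -79.1]
now tool yaw 166.1 pos [0.1441 0.5819 0.2305] tilt [-3.0e-04 -1.5e-03 -1.0e+00] F [-0.45 -0.15 -0.17] M [-0.05  0.01 -0.02] w 0.0854 j [ 1.33  0.31 -0.05  1.21 -0.    1.57] t 0.1
spin -36.9 shift mm [ -50.4 -861.2  -78.5]
spin 143.1 shift mm [ 50.4 861.2 -78.5]
now tool yaw 166.1 pos [0.1441 0.5819 0.2305] tilt [-3.0e-04 -1.5e-03 -1.0e+00] F [-0.45 -0.15 -0.17] M [-0.05  0.01 -0.02] w 0.0854 j [ 1.33  0.31 -0.05  1.21 -0.    1.57] t 0.1invalid input at $[0]: expected keys claw, x, y, z, spin
```

```bash
python3 -m creep '[{"claw":0.2,"x":0,"y":0,"z":-0.02,"spin":-9.3},{"claw":0.2,"x":0,"y":0,"z":-0.02,"spin":-9.3},{"claw":0.2,"x":0,"y":0,"z":-0.02,"spin":-9.3},{"claw":0.2,"x":0,"y":0,"z":-0.02,"spin":-9.3}]' 40; python3 -c "
from h import *
to(.47,.28,.31,203); to(.527,-.191,.31,203)"
```

```text
time_s: 0.6
position: [0.1436, 0.5797, 0.3084]
tcp_rot: [-0.212, 0.977, -0.005, -0.002]
contact_force: [0.5, -0.0, 0.2]
gripper_width: 0.0512
spin 1.5 shift mm [-183.4 -403.4    0.6]
spin -178.5 shift mm [183.4 403.4   0.6]
now tool yaw -155.5 pos [0.1436 0.5797 0.3084] tilt [-0.0024 -0.0097 -0.9999] F [ 0.46 -0.01  0.24] M [ 0.04 -0.02 -0.03] w 0.0512 j [1.33 0.3  0.11 1.39 0.   0.9 ] t 0.6
spin 1.5 shift mm [ -51.8 -859.2    5. ]
spin -178.5 shift mm [ 51.8 859.2   5. ]
now tool yaw -155.5 pos [0.1436 0.5797 0.3084] tilt [-0.0024 -0.0097 -0.9999] F [ 0.46 -0.01  0.24] M [ 0.04 -0.02 -0.03] w 0.0512 j [1.33 0.3  0.11 1.39 0.   0.9 ] t 0.6
```

```bash
python3 -m creep '[{"claw":0.2,"x":-0.023,"y":-0.05,"z":0,"spin":0},{"claw":0.2,"x":-0.023,"y":-0.05,"z":0,"spin":0},{"claw":0.2,"x":-0.023,"y":-0.05,"z":0,"spin":0},{"claw":0.2,"x":-0.023,"y":-0.05,"z":0,"spin":0},{"claw":0.2,"x":-0.023,"y":-0.05,"z":0,"spin":0},{"claw":0.2,"x":-0.023,"y":-0.05,"z":0,"spin":0},{"claw":0.2,"x":-0.023,"y":-0.05,"z":0,"spin":0},{"claw":0.2,"x":-0.023,"y":-0.05,"z":0,"spin":0},{"claw":0.2,"x":0.014,"y":-0.05,"z":0,"spin":0},{"claw":0.2,"x":0.014,"y":-0.05,"z":0,"spin":0},{"claw":0.2,"x":0.014,"y":-0.05,"z":0,"spin":0},{"claw":0.2,"x":0.014,"y":-0.05,"z":0,"spin":0},{"claw":0.2,"x":0.014,"y":-0.05,"z":0,"spin":0},{"claw":0.2,"x":0.014,"y":-0.05,"z":0,"spin":0},{"claw":0.2,"x":0.014,"y":-0.05,"z":0,"spin":0},{"claw":0.2,"x":0.014,"y":-0.05,"z":0,"spin":0}]'; python3 -c "
from h import *
to(.527,-.191,.25,203)"
```

```text
time_s: 2.6
position: [0.5535, -0.1361, 0.3084]
tcp_rot: [-0.217, 0.976, -0.004, -0.006]
contact_force: [-0.6, -0.1, -0.2]
gripper_width: 0.0512
spin 2.0 shift mm [ 45.1 -39.9  59.2]
spin -178.0 shift mm [-45.1  39.9  59.2]
now tool yaw -155.0 pos [ 0.5535 -0.1361  0.3084] tilt [-0.009  -0.0104 -0.9999] F [-0.61 -0.12 -0.16] M [0.04 0.01 0.03] w 0.0512 j [-0.23  0.24  0.03  1.37 -0.01 -0.67] t 2.6
```

```bash
python3 -m creep '[{"claw":0.2,"x":0.022,"y":-0.02,"z":0.03,"spin":1},{"claw":0.2,"x":0.022,"y":-0.02,"z":0.03,"spin":1},{"claw":0.2,"x":0,"y":0,"z":0.03,"spin":0},{"claw":0.2,"x":0,"y":0,"z":0,"spin":0}]'; python3 - <<'E'
from h import *
to(.527,-.191,.101,203)
c=optics.get_calibration("wrist"); p,d=optics.camera("wrist"); P=cloud(c,d)
X,Y,z=P[...,0],P[...,1],P[...,2]
m=(z>.12)&(z<.135)&(abs(X-.527)<.045)&(abs(Y+.191)<.045)
print("bar",m.sum(),rect(P[m]) if m.sum()>9 else "", np.nanmedian(z[m]))
h=cv2.cvtColor(p,cv2.COLOR_RGB2HSV).astype(int); H,S=h[...,0],h[...,1]
near=(abs(X-.54)<.05)&(abs(Y+.191)<.05)&(z<.1)
for k,q in dict(yel=(H>20)&(H<35)&(S>90),grn=(H>45)&(H<80)&(S>70),red=((H<8)|(H>170))&(S>90)).items():
    v,u=np.nonzero(q&near); print(k,len(u),np.round(plane(c,[[u.mean(),v.mean()]],.09)[0],4) if len(u) else "")
cv2.imwrite("pics/w1.png",p[...,::-1])
E
```

```text
time_s: 3.1
position: [0.5276, -0.1978, 0.2151]
tcp_rot: [-0.196, 0.981, -0.004, -0.006]
contact_force: [-0.6, 1.8, -0.6]
gripper_width: 0.0512
spin -0.4 shift mm [ -3.7   7.  114. ]
spin 179.6 shift mm [  3.7  -7.  114. ]
now tool yaw -157.4 pos [ 0.5276 -0.1978  0.2151] tilt [-0.0111 -0.0101 -0.9999] F [-0.62  1.8  -0.6 ] M [0.04 0.05 0.  ] w 0.0512 j [-0.35  0.26 -0.16  1.16 -0.01 -0.74] t 3.1
bar 1034 (array([ 527.2, -193.6]), array([44.6, 13.8]), 23.05) 0.1281590737073966
yel 75 [ 0.5641 -0.1769  0.09  ]
grn 119 [ 0.5632 -0.2038  0.09  ]
red 128 [ 0.5486 -0.2248  0.09  ]
```

View pics/w1.png

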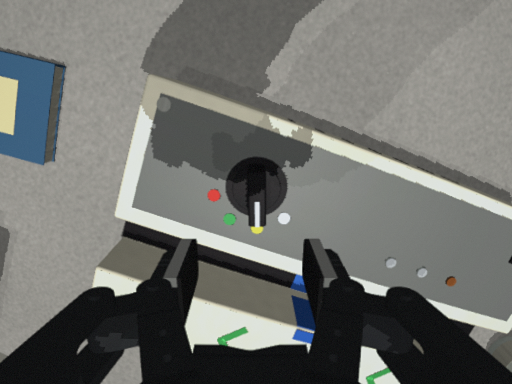

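The wrist view shows the bar at px (257,195), pointing at the yellow dot (257,229); the green dot is at (229,219). The bar fits at 23°. I'll descend and grip.

```bash
python3 -m creep '[{"claw":0.2,"x":-0.0025,"y":0.0055,"z":0.03,"spin":0},{"claw":0.2,"x":0,"y":0,"z":0.03,"spin":0},{"claw":0.2,"x":0,"y":0,"z":0.03,"spin":0},{"claw":0.2,"x":0,"y":0,"z":0.015,"spin":0},{"claw":0.2,"x":0,"y":0,"z":0,"spin":0}]'; python3 -c "
from h import *
to(.527,-.1925,.102,203)"
```

```text
time_s: 3.78
position: [0.5351, -0.1931, 0.1177]
tcp_rot: [-0.198, 0.98, -0.008, 0.0]
contact_force: [-0.5, -0.5, 0.3]
gripper_width: 0.0513
spin -0.2 shift mm [ 7.2  3.9 15.7]
spin 179.8 shift mm [-7.2 -3.9 15.7]
now tool yaw -157.2 pos [ 0.5351 -0.1931  0.1177] tilt [ 0.0031 -0.0153 -0.9999] F [-0.5  -0.51  0.3 ] M [ 0.04 -0.03  0.04] w 0.0513 j [-0.34  0.32 -0.31  0.94 -0.01 -0.74] t 3.77
```

```bash
python3 -m creep '[{"claw":0.2,"x":0.0072,"y":0.004,"z":0,"spin":0},{"claw":0.2,"x":0,"y":0,"z":0.008,"spin":0},{"claw":0.2,"x":0,"y":0,"z":0.007,"spin":0},{"claw":0.2,"x":0,"y":0,"z":0,"spin":0}]'; python3 -c "
from h import *
to(.527,-.1925,.102,203)"
```

```text
time_s: 4.28
position: [0.5287, -0.1931, 0.1053]
tcp_rot: [-0.198, 0.98, -0.009, 0.002]
contact_force: [0.1, 0.1, -1.1]
gripper_width: 0.0513
spin -0.2 shift mm [1.3 1.2 3.3]
spin 179.8 shift mm [-1.3 -1.2  3.3]
now tool yaw -157.2 pos [ 0.5287 -0.1931  0.1053] tilt [ 0.0081 -0.0172 -0.9998] F [ 0.08  0.09 -1.09] M [-0.03  0.02 -0.01] w 0.0513 j [-0.34  0.32 -0.34  0.9  -0.01 -0.74] t 4.28
```

```bash
python3 -m creep '[{"claw":0.2,"x":0.001,"y":0.001,"z":0.005,"spin":0},{"claw":-1,"x":0,"y":0,"z":0,"spin":0},{"claw":-1,"x":0,"y":0,"z":0,"spin":0},{"claw":-1,"x":0,"y":0,"z":0,"spin":0},{"claw":-1,"x":0,"y":0,"z":0,"spin":0},{"claw":-1,"x":0,"y":0,"z":0,"spin":0}]' 60; python3 -c "
from h import *
to(.527,-.1925,.102,203)"
```

```text
time_s: 5.03
position: [0.5276, -0.1929, 0.1002]
tcp_rot: [-0.198, 0.98, -0.009, 0.002]
contact_force: [-0.5, -1.8, -0.1]
gripper_width: 0.013
spin -0.2 shift mm [ 0.4  0.6 -1.8]
spin 179.8 shift mm [-0.4 -0.6 -1.8]
now tool yaw -157.2 pos [ 0.5276 -0.1929  0.1002] tilt [ 0.0083 -0.0172 -0.9998] F [-0.49 -1.78 -0.06] M [0.12 0.2  0.02] w 0.013 j [-0.34  0.32 -0.35  0.89 -0.01 -0.74] t 5.03
```

Gripped the bar at 13 mm. Now I'll turn it clockwise by 40°.

```bash
python3 -m creep '[{"claw":-1,"x":0,"y":0,"z":0,"spin":7},{"claw":-1,"x":0,"y":0,"z":0,"spin":7},{"claw":-1,"x":0,"y":0,"z":0,"spin":7},{"claw":-1,"x":0,"y":0,"z":0,"spin":7},{"claw":-1,"x":0,"y":0,"z":0,"spin":5},{"claw":-1,"x":0,"y":0,"z":0,"spin":0}]'; python3 -c "
from h import *
to(.527,-.1925,.102,163)"
```

```text
time_s: 5.78
position: [0.5275, -0.1933, 0.1001]
tcp_rot: [0.098, 0.995, -0.009, 0.005]
contact_force: [0.4, -1.0, 0.9]
gripper_width: 0.013
spin 5.7 shift mm [ 0.7  0.6 -1.9]
spin -174.3 shift mm [-0.7 -0.6 -1.9]
now tool yaw 168.7 pos [ 0.5275 -0.1933  0.1001] tilt [ 0.008  -0.018  -0.9998] F [ 0.42 -0.98  0.91] M [ 0.14  0.17 -0.15] w 0.013 j [-0.34  0.32 -0.35  0.89 -0.01 -0.15] t 5.78
```

```bash
python3 -m creep '[{"claw":-1,"x":0,"y":0,"z":0,"spin":4},{"claw":-1,"x":0,"y":0,"z":0,"spin":2},{"claw":-1,"x":0,"y":0,"z":0,"spin":0}]'; python3 -c "
from h import *
to(.527,-.1925,.102,163)"; python3 -m creep '[{"claw":0.2,"x":0,"y":0,"z":0,"spin":0},{"claw":0.2,"x":0,"y":0,"z":0,"spin":0},{"claw":0.2,"x":0,"y":0,"z":-0.01,"spin":0},{"claw":0.2,"x":0,"y":0,"z":-0.03,"spin":0},{"claw":0.2,"x":0,"y":0,"z":-0.03,"spin":0},{"claw":0.2,"x":0,"y":0,"z":-0.03,"spin":0},{"claw":0.2,"x":0,"y":0,"z":-0.01,"spin":0},{"claw":0.2,"x":0,"y":0,"z":0,"spin":0}]'; python3 - <<'E'
from h import *
c=optics.get_calibration("wrist"); p,d=optics.camera("wrist"); P=cloud(c,d)
X,Y,z=P[...,0],P[...,1],P[...,2]
m=(z>.12)&(z<.135)&(abs(X-.527)<.045)&(abs(Y+.191)<.045)
print("bar",m.sum(),rect(P[m]) if m.sum()>9 else "", np.nanmedian(z[m]))
cv2.imwrite("pics/w2.png",p[100:300,130:400,::-1])
to(.43,.1,.3,163); to(.421,.3635,.3,172)
E
```

```text
time_s: 6.15
position: [0.5275, -0.1934, 0.1001]
tcp_rot: [0.149, 0.989, -0.008, 0.005]
contact_force: [-0.5, -1.2, -0.3]
gripper_width: 0.0131
spin -0.2 shift mm [ 0.7  0.7 -1.9]
spin 179.8 shift mm [-0.7 -0.7 -1.9]
now tool yaw 162.8 pos [ 0.5275 -0.1934  0.1001] tilt [ 0.0079 -0.0181 -0.9998] F [-0.5  -1.19 -0.29] M [ 0.15  0.2  -0.03] w 0.0131 j [-0.34  0.32 -0.35  0.89 -0.01 -0.04] t 6.15
time_s: 7.15
position: [0.5266, -0.1908, 0.2155]
tcp_rot: [0.147, 0.989, -0.008, 0.006]
contact_force: [0.4, -0.3, -0.1]
gripper_width: 0.0511
bar 1030 (array([ 526.8, -193.6]), array([13.6, 44.1]), 73.43) 0.128146150381286
spin 0.0 shift mm [176.  248.5 -90.9]
spin -180.0 shift mm [-176.  -248.5  -90.9]
now tool yaw 163.0 pos [ 0.5264 -0.1907  0.215 ] tilt [ 0.0082 -0.0175 -0.9998] F [-0.03 -1.14 -0.42] M [-0.    0.    0.01] w 0.0515 j [-0.34  0.23 -0.19  1.13 -0.01 -0.04] t 7.2
spin -9.0 shift mm [180.6 532.6 -95.6]
spin 171.0 shift mm [-180.6 -532.6  -95.6]
now tool yaw 163.0 pos [ 0.5264 -0.1907  0.215 ] tilt [ 0.0082 -0.0175 -0.9998] F [-0.03 -1.14 -0.42] M [-0.    0.    0.01] w 0.0515 j [-0.34  0.23 -0.19  1.13 -0.01 -0.04] t 7.2
```

View pics/w2.png

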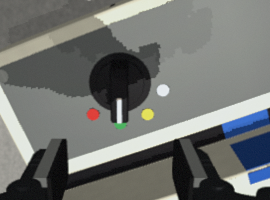

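The wrist view shows the pointer on the green dot (crop px (119,124)) with the gripper open. The bar fits at -16.6°, which is the green direction, so it has clicked in. Next is the red book: I'll spin -99° and rise, then travel.

```bash
python3 -m creep '[{"claw":0.2,"x":0,"y":0,"z":-0.01,"spin":-10},{"claw":0.2,"x":0,"y":0,"z":-0.01,"spin":-10},{"claw":0.2,"x":0,"y":0,"z":-0.01,"spin":-10},{"claw":0.2,"x":0,"y":0,"z":-0.01,"spin":-10},{"claw":0.2,"x":0,"y":0,"z":-0.01,"spin":-10},{"claw":0.2,"x":0,"y":0,"z":-0.01,"spin":-10},{"claw":0.2,"x":0,"y":0,"z":-0.01,"spin":-10},{"claw":0.2,"x":0,"y":0,"z":-0.01,"spin":-10},{"claw":0.2,"x":0,"y":0,"z":0,"spin":-10},{"claw":0.2,"x":0,"y":0,"z":0,"spin":-9},{"claw":0.2,"x":0,"y":0,"z":0,"spin":0}]'; python3 -c "
from h import *
to(.42,.3,.28,262)"
```

```text
time_s: 8.57
position: [0.5186, -0.1869, 0.2791]
tcp_rot: [-0.677, 0.736, 0.003, -0.009]
contact_force: [0.1, -0.5, -0.2]
gripper_width: 0.0518
spin 3.3 shift mm [-468.4  165.5   -3.1]
spin -176.7 shift mm [ 468.4 -165.5   -3.1]
now tool yaw -94.7 pos [ 0.5186 -0.1869  0.2791] tilt [-0.0183 -0.0081 -0.9998] F [ 0.08 -0.55 -0.15] M [-0.01 -0.04  0.07] w 0.0518 j [-0.34  0.22 -0.06  1.3  -0.01 -1.83] t 8.57
```

```bash
python3 -m creep '[{"claw":0.2,"x":-0.05,"y":0.0155,"z":0,"spin":0.3},{"claw":0.2,"x":-0.05,"y":0.0155,"z":0,"spin":0.3},{"claw":0.2,"x":-0.05,"y":0.0155,"z":0,"spin":0.3},{"claw":0.2,"x":-0.05,"y":0.0155,"z":0,"spin":0.3},{"claw":0.2,"x":-0.05,"y":0.0155,"z":0,"spin":0.3},{"claw":0.2,"x":-0.05,"y":0.0155,"z":0,"spin":0.3},{"claw":0.2,"x":-0.05,"y":0.0155,"z":0,"spin":0.3},{"claw":0.2,"x":-0.05,"y":0.0155,"z":0,"spin":0.3},{"claw":0.2,"x":-0.05,"y":0.0155,"z":0,"spin":0.3},{"claw":0.2,"x":-0.05,"y":0.0155,"z":0,"spin":0.3},{"claw":0.2,"x":-0.03,"y":0.01,"z":0,"spin":0},{"claw":0.2,"x":0,"y":0,"z":0,"spin":0}]'; python3 - <<'E'
from h import *
to(.421,.3635,.28,262)
c=optics.get_calibration("wrist"); p,d=optics.camera("wrist"); P=cloud(c,d)
X,Y,z=P[...,0],P[...,1],P[...,2]
for x0 in(.421,.497):
    m=(z>.115)&(z<.15)&(abs(X-x0)<.035)&(abs(Y-.36)<.12)
    print("bk",m.sum(),rect(P[m]),np.nanmedian(z[m]),np.nanmin(Y[m]),np.nanmax(Y[m]))
cv2.imwrite("pics/w3.png",p[...,::-1])
E
```

```text
time_s: 10.07
position: [0.4151, 0.375, 0.265]
tcp_rot: [-0.641, 0.768, 0.005, -0.016]
contact_force: [-0.7, -0.4, 0.4]
gripper_width: 0.0514
spin -2.3 shift mm [ 10.8  -7.  -15.1]
spin 177.7 shift mm [-10.8   7.  -15.1]
now tool yaw -100.3 pos [0.4151 0.375  0.265 ] tilt [-0.0307 -0.0119 -0.9995] F [-0.69 -0.42  0.4 ] M [-0.03 -0.05  0.01] w 0.0514 j [ 0.73  0.25 -0.05  1.3   0.01 -0.66] t 10.07
bk 5881 (array([421.7, 363.5]), array([179.4,  28.1]), 81.9) 0.12553569179168023 0.2728257042174923 0.45410037495570976
bk 6253 (array([496.7, 354.3]), array([179.7,  28.9]), 82.67) 0.12553697197104813 0.26375866851771623 0.44192587094276387
```

View pics/w3.png

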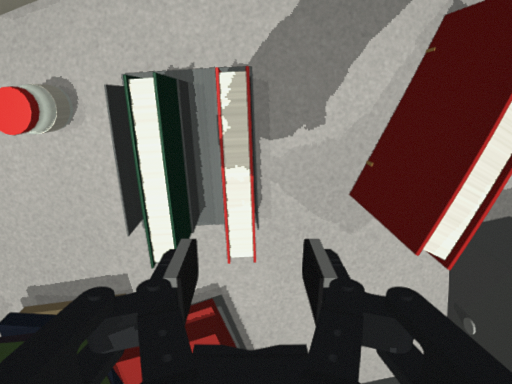

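The wrist view shows the small red book at px (236,165) under the open jaws and the green book at (160,165) to the left. The larger red book is off to the right at (440,150). I'll align and go down.

```bash
python3 -m creep '[{"claw":0.2,"x":0.006,"y":-0.004,"z":0,"spin":-1.2},{"claw":0.2,"x":0.005,"y":-0.004,"z":0,"spin":-1.2},{"claw":0.2,"x":0,"y":0,"z":0.02,"spin":0},{"claw":0.2,"x":0,"y":0,"z":0.02,"spin":0},{"claw":0.2,"x":0,"y":0,"z":0.02,"spin":0},{"claw":0.2,"x":0,"y":0,"z":0.02,"spin":0},{"claw":0.2,"x":0,"y":0,"z":0.01,"spin":0},{"claw":0.2,"x":0,"y":0,"z":0,"spin":0}]'; python3 -c "
from h import *
to(.4215,.3635,.086,262)"
```

```text
time_s: 11.12
position: [0.4227, 0.3502, 0.1741]
tcp_rot: [-0.653, 0.758, 0.005, -0.015]
contact_force: [0.8, -0.2, 0.6]
gripper_width: 0.0513
spin -0.5 shift mm [-14.4   0.7  87.9]
spin 179.5 shift mm [14.4 -0.7 87.9]
now tool yaw -98.5 pos [0.4227 0.3502 0.1741] tilt [-0.0285 -0.0126 -0.9995] F [ 0.8  -0.24  0.57] M [ 0.03 -0.04  0.02] w 0.0513 j [ 0.69  0.27 -0.23  1.09  0.01 -0.74] t 11.12
```

```bash
python3 -m creep '[{"claw":0.2,"x":-0.007,"y":0,"z":0.005,"spin":0},{"claw":0.2,"x":-0.006,"y":0,"z":0.01,"spin":0},{"claw":0.2,"x":0,"y":0,"z":0.01,"spin":0},{"claw":0.2,"x":0,"y":0,"z":0.01,"spin":0},{"claw":0.2,"x":0,"y":0,"z":0,"spin":0}]'; python3 -c "
from h import *
to(.4215,.3635,.086,262)"
```

```text
time_s: 11.75
position: [0.4247, 0.3643, 0.1379]
tcp_rot: [-0.653, 0.758, 0.005, -0.014]
contact_force: [0.5, 0.7, -0.4]
gripper_width: 0.0513
spin -0.5 shift mm [ 0.4  1.8 51.9]
spin 179.5 shift mm [-0.4 -1.8 51.9]
now tool yaw -98.5 pos [0.4247 0.3643 0.1379] tilt [-0.0267 -0.0111 -0.9996] F [ 0.45  0.71 -0.39] M [ 0.02 -0.04  0.01] w 0.0513 j [ 0.7   0.32 -0.26  1.02  0.01 -0.72] t 11.75
```

```bash
python3 -m creep '[{"claw":0.2,"x":0,"y":0.002,"z":0.012,"spin":0},{"claw":0.2,"x":0,"y":0,"z":0.012,"spin":0},{"claw":0.2,"x":0,"y":0,"z":0.012,"spin":0},{"claw":0.2,"x":0,"y":0,"z":0.01,"spin":0},{"claw":0.2,"x":0,"y":0,"z":0,"spin":0}]'; python3 -c "
from h import *
to(.4215,.3635,.086,262)"
```

```text
time_s: 12.38
position: [0.4209, 0.3636, 0.0884]
tcp_rot: [-0.653, 0.758, 0.005, -0.014]
contact_force: [-0.5, 0.5, 0.0]
gripper_width: 0.0514
spin -0.5 shift mm [-0.  -0.7  2.3]
spin 179.5 shift mm [0.  0.7 2.3]
now tool yaw -98.5 pos [0.4209 0.3636 0.0884] tilt [-0.0273 -0.0116 -0.9996] F [-0.49  0.46  0.04] M [-0.05 -0.02 -0.01] w 0.0514 j [ 0.71  0.35 -0.33  0.91  0.01 -0.72] t 12.38
```

```bash
python3 -m creep '[{"claw":-1,"x":0,"y":0,"z":0,"spin":0},{"claw":-1,"x":0,"y":0,"z":0,"spin":0},{"claw":-1,"x":0,"y":0,"z":0,"spin":0},{"claw":-1,"x":0,"y":0,"z":0,"spin":0}]' 50; python3 -m creep '[{"claw":-1,"x":0,"y":0,"z":-0.008,"spin":0},{"claw":-1,"x":0,"y":0,"z":-0.015,"spin":0},{"claw":-1,"x":0,"y":0,"z":-0.02,"spin":0},{"claw":-1,"x":0,"y":0,"z":0,"spin":0}]' ; python3 -c "
from h import *
to(.4215,.3635,.24,262)"
```

```text
time_s: 12.88
position: [0.4214, 0.3639, 0.0888]
tcp_rot: [-0.653, 0.758, 0.004, -0.014]
contact_force: [0.2, 0.9, -2.1]
gripper_width: 0.0275
time_s: 13.38
position: [0.4223, 0.3643, 0.1348]
tcp_rot: [-0.653, 0.758, 0.005, -0.014]
contact_force: [0.4, -0.1, -3.9]
gripper_width: 0.0274
spin -0.5 shift mm [   2.4    3.4 -105.1]
spin 179.5 shift mm [  -2.4   -3.4 -105.1]
now tool yaw -98.5 pos [0.4223 0.3643 0.1348] tilt [-0.027  -0.0112 -0.9996] F [ 0.44 -0.15 -3.86] M [ 0.1  -0.07 -0.05] w 0.0274 j [ 0.71  0.32 -0.27  1.01  0.01 -0.72] t 13.38
```

```bash
python3 -m creep '[{"claw":-1,"x":0,"y":0,"z":-0.025,"spin":0},{"claw":-1,"x":0,"y":0,"z":-0.025,"spin":0},{"claw":-1,"x":0,"y":0,"z":-0.025,"spin":-3},{"claw":-1,"x":0,"y":0,"z":-0.025,"spin":-3},{"claw":-1,"x":0,"y":0,"z":-0.025,"spin":-3},{"claw":-1,"x":0,"y":0,"z":-0.01,"spin":-3},{"claw":-1,"x":0,"y":0,"z":0,"spin":0}]'; python3 -c "
from h import *
to(.603,.049,.27,273.5)"
```

```text
time_s: 14.25
position: [0.4245, 0.3645, 0.2713]
tcp_rot: [0.73, -0.683, -0.006, 0.015]
contact_force: [0.2, 0.5, -3.9]
gripper_width: 0.0279
spin 0.3 shift mm [ 3.258e+02 -1.590e+02  2.000e-01]
spin -179.7 shift mm [-3.258e+02  1.590e+02  2.000e-01]
now tool yaw -86.2 pos [0.4245 0.3645 0.2713] tilt [-0.0304 -0.0139 -0.9994] F [ 0.2   0.46 -3.89] M [ 0.01 -0.04 -0.01] w 0.0279 j [ 0.7   0.25 -0.04  1.31  0.01 -0.93] t 14.25
```

```bash
python3 -m creep '[{"claw":-1,"x":0.015,"y":-0.008,"z":0,"spin":0},{"claw":-1,"x":0.03,"y":-0.015,"z":0,"spin":0},{"claw":-1,"x":0.03,"y":-0.015,"z":0,"spin":0},{"claw":-1,"x":0.03,"y":-0.015,"z":0,"spin":0},{"claw":-1,"x":0.03,"y":-0.015,"z":0,"spin":0},{"claw":-1,"x":0.03,"y":-0.015,"z":0,"spin":0},{"claw":-1,"x":0.03,"y":-0.015,"z":0,"spin":0},{"claw":-1,"x":0.03,"y":-0.015,"z":0,"spin":0},{"claw":-1,"x":0.03,"y":-0.015,"z":0,"spin":0},{"claw":-1,"x":0.03,"y":-0.015,"z":0,"spin":0},{"claw":-1,"x":0.01,"y":-0.005,"z":0,"spin":0},{"claw":-1,"x":0,"y":0,"z":0,"spin":0}]'; python3 -c "
from h import *
to(.603,.049,.27,273.5)"
```

```text
time_s: 15.75
position: [0.5921, 0.0586, 0.2583]
tcp_rot: [0.726, -0.688, -0.009, 0.024]
contact_force: [-1.1, -0.2, -2.9]
gripper_width: 0.0276
spin -0.4 shift mm [ 10.5  -9.7 -12. ]
spin 179.6 shift mm [-10.5   9.7 -12. ]
now tool yaw -86.9 pos [0.5921 0.0586 0.2583] tilt [-0.0458 -0.023  -0.9987] F [-1.07 -0.17 -2.87] M [ 0.11 -0.04 -0.01] w 0.0276 j [ 0.11  0.34  0.05  1.33 -0.02 -1.52] t 15.75
```

```bash
python3 -m creep '[{"claw":-1,"x":0.006,"y":-0.006,"z":0.005,"spin":0},{"claw":-1,"x":0.005,"y":-0.005,"z":0.01,"spin":0},{"claw":-1,"x":0,"y":0,"z":0.01,"spin":0},{"claw":-1,"x":0,"y":0,"z":0.01,"spin":0},{"claw":-1,"x":0,"y":0,"z":0.01,"spin":0},{"claw":-1,"x":0,"y":0,"z":0,"spin":0}]'; python3 - <<'E'
from h import *
to(.603,.049,.21,273.5)
ux=np.array([.9981,.062]); uy=np.array([-.062,.9981]); T=np.array([.6112,-.0808])
c=optics.get_calibration("scene"); p,d=optics.camera("scene"); P=cloud(c,d)
h=cv2.cvtColor(p,cv2.COLOR_RGB2HSV).astype(int); H,S=h[...,0],h[...,1]
z=P[...,2]; X,Y=P[...,0],P[...,1]
red=((H<8)|(H>172))&(S>110)&(abs(X-.6)<.06)&(abs(Y-.05)<.13)&(z>.12)
q=P[red]; loc=np.c_[(q[:,:2]-T)@ux,(q[:,:2]-T)@uy,q[:,2]]
print("scene red",red.sum(),"loc pct1/50/99",np.round(np.percentile(loc,[1,50,99],axis=0),4).tolist())
w=optics.get_calibration("wrist"); pw,dw=optics.camera("wrist"); Q=cloud(w,dw); 
h=cv2.cvtColor(pw,cv2.COLOR_RGB2HSV).astype(int); H,S=h[...,0],h[...,1]
L=np.stack([(Q[...,:2]-T)@ux,(Q[...,:2]-T)@uy,Q[...,2]],-1)
m=((H<8)|(H>172))&(S>110)&(L[...,2]>.12)&(abs(L[...,0])<.05)
print("wrist red",m.sum(),np.round(np.percentile(L[m],[1,50,99],axis=0),4).tolist() if m.sum() else "")
# trough edges in wrist view: deck back edge and housing front edge
for lo,hi,nm in((.083,.097,"deck"),(.104,.118,"hous")):
    k=(L[...,2]>lo)&(L[...,2]<hi)&(abs(L[...,1])<.2)&(abs(L[...,0])<.1)
    print(nm,k.sum(),np.round(np.nanpercentile(L[k],[1,99],axis=0),4).tolist() if k.sum() else "")
cv2.imwrite("pics/s4.png",np.hstack([cv2.resize(p[120:280,160:400,::-1],(400,267)),cv2.resize(pw[...,::-1],(356,267))]))
E
```

```text
time_s: 16.5
position: [0.6, 0.0491, 0.2084]
tcp_rot: [0.727, -0.686, -0.01, 0.025]
contact_force: [-0.4, 0.7, -3.7]
gripper_width: 0.0274
spin -0.2 shift mm [ 0.3 -2.9 -1.8]
spin 179.8 shift mm [-0.3  2.9 -1.8]
now tool yaw -86.7 pos [0.6    0.0491 0.2084] tilt [-0.0489 -0.0224 -0.9986] F [-0.4   0.67 -3.74] M [ 0.01 -0.17  0.02] w 0.0274 j [ 0.09  0.37 -0.02  1.23 -0.02 -1.54] t 16.5
scene red 1331 loc pct1/50/99 [[-0.015, 0.0433, 0.1293], [0.01, 0.12, 0.1911], [0.0143, 0.218, 0.2522]]
wrist red 5484 [[-0.0142, 0.0414, 0.2426], [-0.0114, 0.0841, 0.2516], [0.0136, 0.1477, 0.2534]]
deck 18380 [[-0.0994, -0.0169, 0.0888], [-0.022, 0.1947, 0.0936]]
hous 21323 [[0.0237, -0.0104, 0.1085], [0.0856, 0.195, 0.1121]]
```

View pics/s4.png

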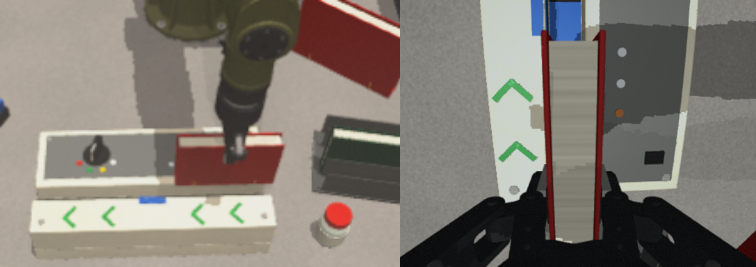

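The left crop (scene) shows the book held above the trough's left half at px (230,160). In the right crop (wrist) its leading end is level with the clearance left of the blue window. I'll shift +3 mm in x and descend.

```bash
python3 -m creep '[{"claw":-1,"x":0,"y":-0.004,"z":0.01,"spin":0},{"claw":-1,"x":0,"y":-0.001,"z":0.012,"spin":0},{"claw":-1,"x":0,"y":-0.001,"z":0.012,"spin":0},{"claw":-1,"x":0,"y":-0.001,"z":0.012,"spin":0},{"claw":-1,"x":0,"y":0,"z":0.008,"spin":0},{"claw":-1,"x":0,"y":0,"z":0,"spin":0}]'; python3 -c "
from h import *
to(.603,.0495,.127,273.5)"
```

```text
time_s: 17.35
position: [0.6057, 0.0482, 0.1514]
tcp_rot: [0.727, -0.686, -0.009, 0.024]
contact_force: [0.2, -0.9, -3.7]
gripper_width: 0.0274
spin -0.2 shift mm [-1.9  1.4 24.5]
spin 179.8 shift mm [ 1.9 -1.4 24.5]
now tool yaw -86.7 pos [0.6057 0.0482 0.1514] tilt [-0.0469 -0.0222 -0.9987] F [ 0.18 -0.89 -3.65] M [ 0.09 -0.07 -0.01] w 0.0274 j [ 0.09  0.41 -0.1   1.11 -0.02 -1.54] t 17.35
```

```bash
python3 -m creep '[{"claw":-1,"x":-0.002,"y":0.0015,"z":0.008,"spin":0},{"claw":-1,"x":0,"y":0,"z":0.008,"spin":0},{"claw":-1,"x":0,"y":0,"z":0.004,"spin":0},{"claw":-1,"x":0,"y":0,"z":0,"spin":0}]'; python3 -c "
from h import *
to(.603,.0495,.127,273.5)"
```

```text
time_s: 17.85
position: [0.6034, 0.0499, 0.1307]
tcp_rot: [0.727, -0.686, -0.009, 0.024]
contact_force: [0.2, 0.6, -3.9]
gripper_width: 0.0272
spin -0.2 shift mm [0.3 0.2 3.8]
spin 179.8 shift mm [-0.3 -0.2  3.8]
now tool yaw -86.7 pos [0.6034 0.0499 0.1307] tilt [-0.0458 -0.0221 -0.9987] F [ 0.17  0.58 -3.86] M [ 0.01 -0.15 -0.02] w 0.0272 j [ 0.09  0.42 -0.13  1.07 -0.02 -1.54] t 17.85
```

```bash
python3 -m creep '[{"claw":-1,"x":0,"y":0,"z":0.002,"spin":0},{"claw":-1,"x":0,"y":0,"z":0,"spin":0}]'; python3 -m creep '[{"claw":-1,"x":0,"y":0,"z":0.002,"spin":0},{"claw":-1,"x":0,"y":0,"z":0,"spin":0}]'
```

```text
time_s: 18.1
position: [0.6036, 0.0499, 0.129]
tcp_rot: [0.727, -0.686, -0.009, 0.024]
contact_force: [0.4, 0.3, -3.9]
gripper_width: 0.028
time_s: 18.35
position: [0.6043, 0.0497, 0.1283]
tcp_rot: [0.727, -0.686, -0.008, 0.023]
contact_force: [0.0, 0.4, -3.0]
gripper_width: 0.0277
```

```bash
python3 -m creep '[{"claw":-1,"x":0,"y":0,"z":0.002,"spin":0},{"claw":-1,"x":0,"y":0,"z":0.001,"spin":0}]'; python3 -m creep '[{"claw":-1,"x":0,"y":0,"z":0.002,"spin":0},{"claw":-1,"x":0,"y":0,"z":0.002,"spin":0}]'
```

```text
time_s: 18.6
position: [0.6045, 0.0493, 0.128]
tcp_rot: [0.727, -0.686, -0.007, 0.022]
contact_force: [-3.7, -1.0, 3.5]
gripper_width: 0.0273
time_s: 18.85
position: [0.6047, 0.0493, 0.1279]
tcp_rot: [0.727, -0.686, -0.006, 0.021]
contact_force: [-5.8, -0.6, 14.0]
gripper_width: 0.0271
```

```bash
python3 -m creep '[{"claw":-1,"x":0,"y":0,"z":-0.0005,"spin":0},{"claw":-0.05,"x":0,"y":0,"z":0,"spin":0},{"claw":-0.05,"x":0,"y":0,"z":0,"spin":0},{"claw":-0.05,"x":0,"y":0,"z":0,"spin":0}]'; cat >> h.py <<'E'
ux=np.array([.9981,.062]); uy=np.array([-.062,.9981]); T=np.array([.6112,-.0808])
def book():
    for n in("scene","wrist"):
        c=optics.get_calibration(n); p,d=optics.camera(n); P=cloud(c,d)
        h=cv2.cvtColor(p,cv2.COLOR_RGB2HSV).astype(int); H,S=h[...,0],h[...,1]
        L=np.stack([(P[...,:2]-T)@ux,(P[...,:2]-T)@uy,P[...,2]],-1)
        m=((H<8)|(H>172))&(S>110)&(L[...,2]>.105)&(abs(L[...,0])<.035)&(abs(L[...,1])<.26)
        if m.sum()>20: print(n,m.sum(),np.round(np.percentile(L[m],[1,50,99],axis=0),4).tolist())
        if n=="scene":
            for lo,hi in((.115,.125),(.135,.145),(.15,.165)):
                k=m&(L[...,2]>lo)&(L[...,2]<hi); q=L[k]
                if len(q)>9: print("  back face z",lo,"x",np.round(np.polyfit(q[:,1],q[:,0],1),4),"y",np.round(np.percentile(q[:,1],[1,99]),4))
    return p
E
python3 - <<'E'
from h import *
to(.603,.0495,.127,273.5); p=book(); cv2.imwrite("pics/w5.png",p[...,::-1])
E
```

```text
time_s: 19.35
position: [0.6058, 0.0494, 0.1287]
tcp_rot: [0.727, -0.686, -0.006, 0.02]
contact_force: [-0.3, -0.9, 0.1]
gripper_width: 0.0406
spin -0.2 shift mm [-0.3  2.7  1.8]
spin 179.8 shift mm [ 0.3 -2.7  1.8]
now tool yaw -86.7 pos [0.6058 0.0494 0.1287] tilt [-0.0363 -0.0221 -0.9991] F [-0.31 -0.87  0.12] M [ 0.04 -0.01  0.04] w 0.0406 j [ 0.09  0.42 -0.14  1.05 -0.02 -1.54] t 19.35
scene 613 [[-0.0152, 0.0437, 0.1055], [0.012, 0.1101, 0.1427], [0.0149, 0.2187, 0.1723]]
  back face z 0.115 x [0.0234 0.0085] y [0.044  0.2156]
  back face z 0.135 x [0.0106 0.0105] y [0.0446 0.2175]
  back face z 0.15 x [0.0095 0.0102] y [0.0444 0.2174]
wrist 5537 [[-0.0148, 0.0412, 0.1638], [-0.0121, 0.0843, 0.1702], [0.0131, 0.1492, 0.1717]]
```

View pics/w5.png

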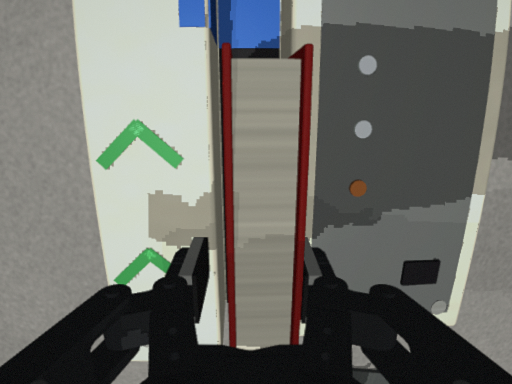

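The wrist view shows the book standing in the trough. Its leading end is at px (265,50), short of the blue window (265,20), which puts it at y≈+42 mm, clear of the window by about 17 mm. I'll centre the jaws, regrip and slide.

```bash
python3 -m creep '[{"claw":-0.05,"x":0,"y":0.003,"z":0,"spin":0},{"claw":-0.05,"x":0,"y":0,"z":0,"spin":0},{"claw":-1,"x":0,"y":0,"z":0,"spin":0},{"claw":-1,"x":0,"y":0,"z":0,"spin":0},{"claw":-1,"x":0,"y":0,"z":0,"spin":0},{"claw":-1,"x":0,"y":0,"z":0.001,"spin":0}]' 40; python3 -m creep '[{"claw":-1,"x":0.008,"y":0,"z":0.0012,"spin":0},{"claw":-1,"x":0.012,"y":0,"z":0.0012,"spin":0},{"claw":-1,"x":0.012,"y":0,"z":0.0012,"spin":0},{"claw":-1,"x":0.012,"y":0,"z":0.0012,"spin":0}]'; python3 -c "
from h import *
to(.6192,-.2105,.128,273.5)"
```

```text
time_s: 20.2
position: [0.6035, 0.0493, 0.129]
tcp_rot: [0.727, -0.686, -0.005, 0.02]
contact_force: [-3.8, 0.4, 11.9]
gripper_width: 0.0278
time_s: 20.7
position: [0.6089, 0.0113, 0.1296]
tcp_rot: [0.729, -0.685, -0.006, 0.013]
contact_force: [-0.4, 6.3, 7.7]
gripper_width: 0.0276
spin 0.1 shift mm [222.    3.1   3.5]
spin -179.9 shift mm [-222.    -3.1    3.5]
now tool yaw -86.4 pos [0.6089 0.0113 0.1296] tilt [-0.0266 -0.0097 -0.9996] F [-0.39  6.33  7.65] M [ 0.78  0.11 -0.01] w 0.0276 j [ 0.02  0.41 -0.15  1.04 -0.01 -1.61] t 20.7
```

```bash
python3 -m creep '[{"claw":-1,"x":0.012,"y":0.001,"z":0.0008,"spin":0},{"claw":-1,"x":0.012,"y":0.001,"z":0.0008,"spin":0},{"claw":-1,"x":0.012,"y":0.001,"z":0.0008,"spin":0},{"claw":-1,"x":0.012,"y":0,"z":0.0008,"spin":0},{"claw":-1,"x":0.012,"y":0,"z":0.0008,"spin":0}]'; python3 -c "
from h import *
to(.6192,-.2105,.128,273.5); p=arm.state()['position'][:2]-T; print('unit',p@ux,p@uy)"
```

```text
time_s: 21.32
position: [0.6125, -0.0464, 0.1302]
tcp_rot: [0.73, -0.683, -0.007, 0.007]
contact_force: [-0.4, 5.3, 7.3]
gripper_width: 0.0277
spin 0.3 shift mm [164.2   3.3   2.3]
spin -179.7 shift mm [-164.2   -3.3    2.3]
now tool yaw -86.2 pos [ 0.6125 -0.0464  0.1302] tilt [-0.0191 -0.0011 -0.9998] F [-0.4   5.31  7.33] M [0.71 0.04 0.  ] w 0.0277 j [-0.07  0.41 -0.14  1.04 -0.   -1.71] t 21.32
unit 0.0034550562309906417 0.03420801601561491
```

```bash
python3 - <<'E'
from h import *
c=optics.get_calibration("scene"); p,d=optics.camera("scene"); P=cloud(c,d)
L=np.stack([(P[...,:2]-T)@ux,(P[...,:2]-T)@uy,P[...,2]],-1)
h=cv2.cvtColor(p,cv2.COLOR_RGB2HSV).astype(int); H,S,V=h[...,0],h[...,1],h[...,2]
pg=(S<60)&(V>120)&(L[...,2]>.16)&(L[...,2]<.18)&(abs(L[...,0])<.02)&(abs(L[...,1])<.25)
q=L[pg]; print(len(q),"top z = a*y+b",np.polyfit(q[:,1],q[:,2],1),"y",np.percentile(q[:,1],[1,99]),"x",np.percentile(q[:,0],[2,98]),"x fit",np.polyfit(q[:,1],q[:,0],1))
book()
E
```

```text
213 top z = a*y+b [0.02042524 0.16603285] y [-0.04739569  0.1219485 ] x [-0.00679028  0.0117676 ] x fit [-0.00218095  0.0025401 ]
scene 657 [[-0.0093, -0.0536, 0.1064], [0.0175, 0.0212, 0.1428], [0.0205, 0.1203, 0.1743]]
  back face z 0.115 x [-0.0088  0.0179] y [-0.0523  0.1192]
  back face z 0.135 x [-0.0063  0.0178] y [-0.0541  0.1177]
  back face z 0.15 x [0.0006 0.0177] y [-0.0536  0.1188]
wrist 5412 [[-0.0091, -0.0571, 0.1597], [-0.0061, -0.014, 0.1707], [0.0189, 0.0505, 0.1724]]
```

The trailing end has pitched up about 3.7 mm, because pressing down while sliding made the tool drift in tilt. I'll release to let it settle flat, re-centre and regrip lightly, then slide without pressing.

```bash
python3 -m creep '[{"claw":-0.25,"x":0,"y":0,"z":0,"spin":0},{"claw":-0.1,"x":0,"y":0,"z":0,"spin":0},{"claw":-0.1,"x":0,"y":0.001,"z":0.001,"spin":0},{"claw":-1,"x":0,"y":0,"z":0,"spin":0},{"claw":-1,"x":0,"y":0,"z":0,"spin":0},{"claw":-1,"x":0,"y":0.002,"z":0,"spin":0},{"claw":-1,"x":0,"y":0.003,"z":0,"spin":0}]' 25; python3 -m creep '[{"claw":-1,"x":0.008,"y":0,"z":0.0002,"spin":0},{"claw":-1,"x":0.01,"y":0,"z":0.0002,"spin":0},{"claw":-1,"x":0.01,"y":0,"z":0.0002,"spin":0},{"claw":-1,"x":0.01,"y":0,"z":0.0002,"spin":0}]'; cat >> h.py <<'E'
def pitch():
    c=optics.get_calibration("scene"); p,d=optics.camera("scene"); P=cloud(c,d)
    L=np.stack([(P[...,:2]-T)@ux,(P[...,:2]-T)@uy,P[...,2]],-1)
    h=cv2.cvtColor(p,cv2.COLOR_RGB2HSV).astype(int); H,S,V=h[...,0],h[...,1],h[...,2]
    pg=(S<60)&(V>120)&(L[...,2]>.16)&(L[...,2]<.18)&(abs(L[...,0])<.02)&(abs(L[...,1])<.25)
    q=L[pg]; print("top z = a*y+b",np.round(np.polyfit(q[:,1],q[:,2],1),4),"y",np.percentile(q[:,1],[1,99]))
    m=((H<8)|(H>172))&(S>110)&(L[...,2]>.115)&(L[...,2]<.165)&(abs(L[...,0])<.035)&(abs(L[...,1])<.26); q=L[m]
    print("back x = a*z+b",np.round(np.polyfit(q[:,2],q[:,0],1),4),"med",np.median(q[:,0]),"yaw",np.polyfit(q[:,1],q[:,0],1)[0],"y",np.percentile(q[:,1],[1,99]))
    p=arm.state()['position'][:2]-T; print('unit',p@ux,p@uy); return c,p
E
python3 -c "
from h import *
to(.6192,-.2105,.128,273.5); pitch()"
```

```text
time_s: 22.35
position: [0.6052, -0.0482, 0.1269]
tcp_rot: [0.73, -0.684, -0.007, 0.009]
contact_force: [1.1, -0.0, -1.2]
gripper_width: 0.0277
time_s: 22.85
position: [0.6074, -0.0868, 0.127]
tcp_rot: [0.73, -0.683, -0.007, 0.008]
contact_force: [0.1, 2.9, 2.5]
gripper_width: 0.0278
spin 0.3 shift mm [124.2  -4.2  -1.1]
spin -179.7 shift mm [-124.2    4.2   -1.1]
now tool yaw -86.2 pos [ 0.6074 -0.0868  0.127 ] tilt [-0.022  -0.0018 -0.9998] F [0.08 2.86 2.47] M [ 0.6  -0.03 -0.  ] w 0.0278 j [-0.14  0.41 -0.15  1.03 -0.   -1.78] t 22.85
top z = a*y+b [0.0008 0.1654] y [-0.08599448  0.08092059]
back x = a*z+b [-0.0025  0.0102] med 0.009985340259223114 yaw -0.006437727199093067 y [-0.09081277  0.08224924]
unit -0.004110320739052438 -0.00730482606352349
```

```bash
python3 -m creep '[{"claw":-1,"x":0.01,"y":-0.001,"z":0.0001,"spin":0},{"claw":-1,"x":0.01,"y":-0.001,"z":0.0001,"spin":0},{"claw":-1,"x":0.01,"y":-0.0005,"z":0.0001,"spin":0},{"claw":-1,"x":0.01,"y":0,"z":0.0001,"spin":0},{"claw":-1,"x":0.01,"y":0,"z":0.0001,"spin":0},{"claw":-1,"x":0.01,"y":0,"z":0.0001,"spin":0}]'; python3 -c "
from h import *
to(.6192,-.2105,.128,273.5); pitch()"
```

```text
time_s: 23.65
position: [0.6147, -0.1513, 0.1269]
tcp_rot: [0.73, -0.683, -0.007, 0.008]
contact_force: [-0.8, 4.7, 3.8]
gripper_width: 0.0277
spin 0.3 shift mm [59.3 -0.9 -1.1]
spin -179.7 shift mm [-59.3   0.9  -1.1]
now tool yaw -86.2 pos [ 0.6147 -0.1513  0.1269] tilt [-0.021  -0.0016 -0.9998] F [-0.78  4.71  3.83] M [ 0.77 -0.02  0.02] w 0.0277 j [-0.24  0.45 -0.1   1.05 -0.01 -1.87] t 23.65
top z = a*y+b [0.0051 0.1659] y [-0.15114554  0.0152563 ]
back x = a*z+b [-0.0058  0.0139] med 0.0131857926947634 yaw -0.0010164993926710649 y [-0.15605566  0.01791434]
unit -0.0008588075053069116 -0.0720977829304342
```

```bash
python3 -m creep '[{"claw":-1,"x":0.01,"y":0,"z":0,"spin":0},{"claw":-1,"x":0.01,"y":0,"z":0,"spin":0},{"claw":-1,"x":0.01,"y":0,"z":0,"spin":0},{"claw":-1,"x":0.01,"y":0,"z":0,"spin":0},{"claw":-1,"x":0.005,"y":0,"z":0,"spin":0},{"claw":-1,"x":0,"y":0,"z":0,"spin":0}]'; python3 - <<'E'
from h import *
to(.6192,-.2105,.128,273.5); pitch()
c=optics.get_calibration("wrist"); p,d=optics.camera("wrist"); P=cloud(c,d)
L=np.stack([(P[...,:2]-T)@ux,(P[...,:2]-T)@uy,P[...,2]],-1)
h=cv2.cvtColor(p,cv2.COLOR_RGB2HSV).astype(int); H,S=h[...,0],h[...,1]
m=((H<8)|(H>172))&(S>110)&(L[...,2]>.105)&(abs(L[...,0])<.035)
print("wrist red lead",np.percentile(L[m][:,1],[0.2,1]))
for lo,hi,a,b in((.083,.097,-.06,-.025),(.104,.118,.03,.08)):
    k=(L[...,2]>lo)&(L[...,2]<hi)&(L[...,0]>a)&(L[...,0]<b); print("unit end",k.sum(),np.percentile(L[k][:,1],[.2,1]) if k.sum() else "")
c=optics.get_calibration("scene"); s,d=optics.camera("scene"); P=cloud(c,d)
L=np.stack([(P[...,:2]-T)@ux,(P[...,:2]-T)@uy,P[...,2]],-1)
for lo,hi,a,b in((.083,.097,-.06,-.025),(.104,.118,.03,.08)):
    k=(L[...,2]>lo)&(L[...,2]<hi)&(L[...,0]>a)&(L[...,0]<b)&(abs(L[...,1])<.3); print("scene unit ends",k.sum(),np.percentile(L[k][:,1],[.2,1,99,99.8]))
cv2.imwrite("pics/w6.png",p[...,::-1])
E
```

```text
time_s: 24.45
position: [0.6177, -0.2008, 0.1269]
tcp_rot: [0.73, -0.684, -0.007, 0.008]
contact_force: [0.1, 2.8, 4.4]
gripper_width: 0.0274
spin 0.2 shift mm [ 9.8 -0.9 -1.1]
spin -179.8 shift mm [-9.8  0.9 -1.1]
now tool yaw -86.3 pos [ 0.6177 -0.2008  0.1269] tilt [-0.021  -0.0026 -0.9998] F [0.1  2.77 4.38] M [ 0.52 -0.11  0.01] w 0.0274 j [-0.31  0.48 -0.05  1.06 -0.01 -1.95] t 24.45
top z = a*y+b [0.0013 0.1656] y [-0.20181222 -0.03252757]
back x = a*z+b [-0.0237  0.0162] med 0.013116156584105552 yaw -0.001281045006977117 y [-0.20589684 -0.032792  ]
unit -0.0009087073378246286 -0.12018072678079957
wrist red lead [-0.20940338 -0.2089087 ]
unit end 12754 [-0.22183115 -0.22080491]
unit end 23588 [-0.22148694 -0.22040637]
scene unit ends 709 [-0.21781901 -0.02652145  0.21519901  0.21665814]
scene unit ends 2111 [-0.21850475 -0.2145663   0.21291875  0.21665826]
```

View pics/w6.png

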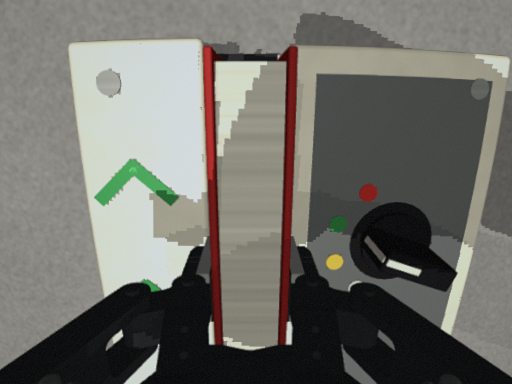

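The wrist view shows the leading end (px (250,50)) about 11-12 mm short of the unit's right-hand end (edge at row about 42 at deck level). I'll move the last 11 mm.

```bash
python3 -m creep '[{"claw":-1,"x":0.006,"y":0,"z":0,"spin":0},{"claw":-1,"x":0.004,"y":0,"z":0,"spin":0},{"claw":-1,"x":0,"y":0,"z":0,"spin":0},{"claw":-1,"x":0,"y":0,"z":0,"spin":0}]'; cat > e.py <<'E'
from h import *
to(.6192,-.2105,.128,273.5); pitch()
c=optics.get_calibration("wrist"); p,d=optics.camera("wrist"); P=cloud(c,d)
L=np.stack([(P[...,:2]-T)@ux,(P[...,:2]-T)@uy,P[...,2]],-1)
h=cv2.cvtColor(p,cv2.COLOR_RGB2HSV).astype(int); H,S=h[...,0],h[...,1]
m=((H<8)|(H>172))&(S>110)&(L[...,2]>.105)&(abs(L[...,0])<.035)
print("wrist red lead",np.percentile(L[m][:,1],[0.2,1,5]))
for lo,hi,a,b in((.083,.097,-.06,-.025),(.104,.118,.03,.08)):
    k=(L[...,2]>lo)&(L[...,2]<hi)&(L[...,0]>a)&(L[...,0]<b); print("unit end",np.percentile(L[k][:,1],[.2,1]))
E
python3 e.py
```

```text
time_s: 25.1
position: [0.6183, -0.2103, 0.1269]
tcp_rot: [0.73, -0.683, -0.007, 0.008]
contact_force: [-0.7, 2.5, 3.6]
gripper_width: 0.0276
spin 0.3 shift mm [ 0.2 -0.9 -1.1]
spin -179.7 shift mm [-0.2  0.9 -1.1]
now tool yaw -86.2 pos [ 0.6183 -0.2103  0.1269] tilt [-0.0214 -0.0024 -0.9998] F [-0.71  2.55  3.58] M [ 0.68 -0.1   0.01] w 0.0276 j [-0.32  0.48 -0.04  1.07 -0.01 -1.96] t 25.1
top z = a*y+b [0.0007 0.1653] y [-0.21089533 -0.04438367]
back x = a*z+b [0.0011 0.0129] med 0.013197680954176332 yaw -0.00651251995743786 y [-0.21531327 -0.04176314]
unit -0.0009269636515498928 -0.1296913905898165
wrist red lead [-0.21896784 -0.21839483 -0.21642809]
unit end [-0.22171858 -0.22080951]
unit end [-0.22146873 -0.22055253]
```

```bash
python3 -m creep '[{"claw":-1,"x":0.002,"y":0,"z":0,"spin":0},{"claw":-1,"x":0,"y":0,"z":0,"spin":0}]'; python3 e.py
```

```text
time_s: 25.45
position: [0.6184, -0.2122, 0.1269]
tcp_rot: [0.73, -0.683, -0.007, 0.008]
contact_force: [-0.3, 2.5, 2.8]
gripper_width: 0.0279
spin 0.3 shift mm [-1.6 -0.9 -1.1]
spin -179.7 shift mm [ 1.6  0.9 -1.1]
now tool yaw -86.2 pos [ 0.6184 -0.2122  0.1269] tilt [-0.0215 -0.0024 -0.9998] F [-0.27  2.54  2.84] M [ 0.42 -0.1   0.03] w 0.0279 j [-0.33  0.48 -0.04  1.07 -0.01 -1.96] t 25.45
top z = a*y+b [0.001  0.1657] y [-0.21327363 -0.04185621]
back x = a*z+b [-0.0162  0.0151] med 0.01319571309394818 yaw -0.010434438257449438 y [-0.21646166 -0.04192732]
unit -0.0008923663605911466 -0.1315592101908177
wrist red lead [-0.22082092 -0.22023522 -0.21824354]
unit end [-0.22165513 -0.22076609]
unit end [-0.2216409  -0.22069328]
```

Level within about 1 mm. I'll release and rise, then look.

```bash
python3 -m creep '[{"claw":-0.25,"x":0,"y":0,"z":0,"spin":0},{"claw":0,"x":0,"y":0,"z":0,"spin":0},{"claw":0,"x":0,"y":0,"z":0,"spin":0},{"claw":0,"x":0,"y":0,"z":-0.01,"spin":0},{"claw":0,"x":0,"y":0,"z":-0.02,"spin":0},{"claw":0,"x":0,"y":0,"z":-0.03,"spin":0},{"claw":0,"x":0,"y":0,"z":-0.03,"spin":0},{"claw":0,"x":0,"y":0,"z":-0.03,"spin":0},{"claw":0,"x":-0.02,"y":0,"z":-0.03,"spin":0},{"claw":0,"x":-0.04,"y":0,"z":-0.01,"spin":0},{"claw":0,"x":-0.05,"y":0,"z":0,"spin":0},{"claw":0,"x":-0.05,"y":0,"z":0,"spin":0},{"claw":0,"x":-0.05,"y":0,"z":0,"spin":0},{"claw":0,"x":-0.05,"y":0,"z":0,"spin":0},{"claw":0,"x":-0.02,"y":0,"z":0,"spin":0},{"claw":0,"x":0,"y":0,"z":0,"spin":0}]'; python3 - <<'E'
from h import *
pitch(); out=[]
for n in("scene","top"):
    c=optics.get_calibration(n); p,d=optics.camera(n); P=cloud(c,d)
    L=np.stack([(P[...,:2]-T)@ux,(P[...,:2]-T)@uy,P[...,2]],-1); X,Y,z=P[...,0],P[...,1],P[...,2]
    m=(z>.12)&(z<.135)&(abs(X-.527)<.035)&(abs(Y+.191)<.035); print(n,"bar",m.sum(),rect(P[m]) if m.sum()>9 else "")
    b=(L[...,2]>.15)&(L[...,2]<.185)&(abs(L[...,0])<.03)&(abs(L[...,1]+.13)<.13)
    print("book top y",np.round(np.percentile(L[b],[.5,99.5],axis=0),4).tolist() if b.sum() else "")
    k=(L[...,2]>.104)&(L[...,2]<.118)&(L[...,0]>.03)&(L[...,0]<.08)&(abs(L[...,1])<.25); print("housing y",np.percentile(L[k][:,1],[.5,99.5]))
    g=(z>.118)&(z<.15)&(abs(X-.497)<.035)&(abs(Y-.355)<.12); print("green",g.sum(),rect(P[g]) if g.sum()>9 else "")
    out.append(p[...,::-1])
cv2.imwrite("pics/f7.png",np.hstack([cv2.resize(out[0][100:300,140:440],(450,300)),cv2.resize(out[1][110:250,160:340],(350,300))]))
E
```

```text
time_s: 27.55
position: [0.6044, 0.0725, 0.2984]
tcp_rot: [0.729, -0.685, -0.003, 0.008]
contact_force: [-0.1, -0.4, 0.1]
gripper_width: 0.0424
top z = a*y+b [-0.001   0.1653] y [-0.21318958 -0.04436825]
back x = a*z+b [-0.0207  0.0145] med 0.011743249823164045 yaw -0.0064127483642713425 y [-0.21637127 -0.04223661]
unit 0.002775275141658265 0.15256114982774077
scene bar 63 (array([ 527.8, -190.2]), array([15.8, 43.7]), 75.11)
book top y [[-0.0165, -0.2172, 0.1504], [0.0146, -0.0388, 0.1743]]
housing y [-0.21744236  0.21534317]
green 531 (array([496.8, 354.7]), array([180.6,  35.8]), 82.03)
top bar 48 (array([ 526.3, -190.7]), array([13.5, 42.5]), 72.13)
book top y [[-0.0169, -0.2165, 0.1503], [0.013, -0.0416, 0.176]]
housing y [-0.21786497  0.15352024]
green 356 (array([498. , 365.7]), array([160.7,  29.3]), 82.41)
```

View pics/f7.png

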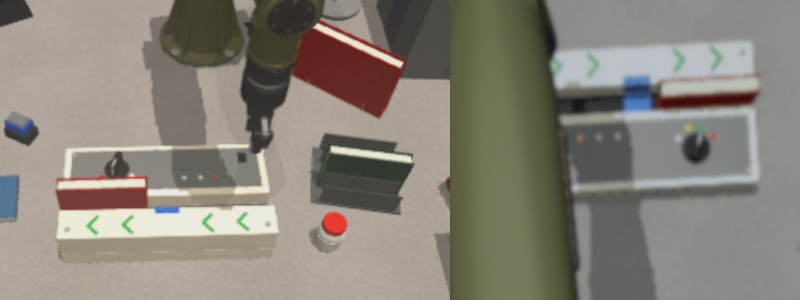

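The book's leading end at scene px (58,195) is level with the unit's right-hand end, and it stands flat. The selector is on green, and the green book and glue pot are untouched. I'm handing it in.

```bash
python3 -c "
from plant import arm
print(arm.sign_off(), arm.state()['time_s'])"
```

```text
the job is handed in; nothing more can be done
the job is handed in; nothing more can be done
```

The red book is re-armed and handed in at about 27.8 s of the 58 s allowed; no verdict was reported.

- **Selector:** I turned it from yellow to green (+40°) before touching the book. It was still on green at the end: the bar measured about -15° to -18°, against -16° to -18° for the green dot.
- **Placing:** I took the small red book from the sorter and set it down on its spine. Its leading end was at about y = +42 mm, roughly 17 mm clear of the blue window. Contact on setting down was up to about 18 N.
- **Sliding:** I slid it to the right-hand end, where its leading end is within about 1 mm of the unit's end in all three cameras. It stands flat and nearly upright, leaning at most about 1°, with the gripper clear and no contact force.
- **Other things:** the green book measured unchanged in the scene view. The top view's reading of it was off (161 mm long instead of 180) because the arm hid part of it. The glue pot and stamp only looked unmoved in the last picture, and the paperback was mostly outside that crop. I did not measure these three again.

**One fault on the way:** partway along, my downward pressure tilted the book, lifting its trailing end about 3.7 mm. I released it over the window so it settled flat, gripped it again lightly and finished the slide. The trailing end stayed within about 1 mm of level after that.

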